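# Line up the lens, slit and vial stage on the optical rail

## Robot

A 7-joint arm with a two-finger parallel gripper is mounted at the origin on a cart in front of the work surface, level with it; the furniture and walls round the work are solid. World frame = base frame: x ahead of the robot, y to its left, z up, the work surface at z = 0. Lengths are in mm, angles in rad, forces in N, time in s.
With the tool pointing down it reaches from about 400 to 900 mm from the base axis. Payload 5.5 kg.
Tool frame: the origin (TCP) lies midway between the tips of the shut fingers; the grasp point (between the pads) lies env.hold_point_z behind it (env.hold_point_z is the distance from the TCP to the grasp point, in mm); z points along the fingers, y is the line along which they close (so a half turn about z gives the same grasp; the last joint's range is limited). The gripper opens to 92 mm and grips with 3 to 60 N. Pads are 19 mm wide; open, the fingers measure 130 mm over their backs; the gripper's body (75 mm by 190 mm) begins 47 mm behind the grasp point.
Start: joints at [1.44, 0.501, -0.427, 1.55, 0.221, 1.138, -0.21], TCP at [249.438, -600.234, 226.729] pointing down, gripper open.
Joint ranges: [-2.88, 2.88], [-0.31, 2.03], [-1.54, 1.56], [0.2, 2.42], [-1.41, 4.55], [0.19, 2.02], [-2.57, 2.57]. Speed limits (rad/s): [2.57, 2.57, 3.14, 3.14, 3.14, 3.14, 3.14].

## Interface

Orientations are given as a rotation vector (axis times angle).
In Python, from workcell import env, snapshot, job, spotter gives the robot as it stands. The module is installed in compiled form; this text tells all that it offers.
- The arm moves only by the tool arm_command, never from a script. Its arguments are lists of equal length, an entry for each row: "claw": the opening in per cent of the stroke, from 0 (shut) to 100 (fully open); "offset": the shift along the world's x, y, z in m, a list of three; "roll": the turn about the world's z in degrees. In form: {"claw": [claw, ...], "offset": [[tx, ty, tz], ...], "roll": [roll, ...]}. A call has 1 to 10 rows; each row shifts and turns the commanded pose from where the row before left it; what a row does not reach is not made up. A row lasts 1/10 s, in which the tool goes at most 50 mm and 8.59 degrees, less where a joint would pass 70% of its speed; a pose out of reach is approached as far as the arm can. A call is refused whole if a number of a shift passes 0.05 or a number of a turn 8.59, either way. A call with a gripper value outside its range is refused whole. The fingers move at their own pace and stop on an object; "newtons" is the grip in N (left out, the last holds). Time passes only in rows, so rows that do not move let the fingers close. It gives the time, the measured TCP pose, the force, the opening and the grip force at its end, in the units of the state.
- env.sense(): the state, without advancing time (a new reading comes with each control period).
- snapshot(name): name is "side" or "top" or "wrist"; returns a dict with "frame" (420x560x3 uint8, red, green, blue), "vertical_fov" (degrees; the focal length in pixels is half the picture's height over the tangent of half this angle, whatever the lens; pixels are square), "cx", "cy" (the principal point, pixels), "rvec" (rotation vector, rad) and "tvec" (3), from world to camera coordinates, as OpenCV has them. Camera axes: x right, y down, z forward; pixel columns grow to the right and rows downward; lengths in mm; the calibration is good to about 2 mm. A picture is of the moment at which its call begins. There is no depth.
- job.hand_in(): hands the job in; it is judged then, once.
Trained networks look in the newest picture that a camera, given by its name, has taken for a name from the list of things; names that differ only in an ending like _2 or _b are one class to them, and where a whole thing is asked for, a point or a joint stands for the part that bears it (a point fixed in the world has none). Each returns a list of dicts, best first, with "p" (0 to 1); they miss things now and then, are a little off and sometimes report something else, mostly with a low value. They report only what shows in the picture. A call takes as long as a camera call. They do not tell look-alikes from the thing itself.
- spotter.search_frame(target, camera): "point" ([x, y, z] in mm, in world coordinates, good to about 4 mm: the middle of the surface that is visible of it).
- spotter.tip_of(target, camera): "point" ([x, y, z] in mm, in world coordinates, good to about 4 mm: a listed point, or the origin of a listed thing).
The state is a dict: "clock": time; "joint_pos": joint angles; "qd": joint speeds; "effort": joint torques, N m; "tcp_pos": TCP position; "eef_rot": TCP orientation; "wrist_force": force on the tool from outside, world axes, zero at the start; "moment": the same for the moment, N m; "width": opening from 0.0 (shut) to 1.0 (fully open); "gripper_force": force on a finger pad.
Only numpy, scipy, OpenCV 4.12 (cv2) and the standard library are available. Lean on these libraries where they do the work, as an engineer would, in place of code of your own. Each camera call takes 0.05 s, during which the arm holds its last target. There are 200 camera calls.

## Task

Set up the optical rail for a transmission reading: seat the three loose carriers fully down on the rail between the lamp and the white integrating sphere, squarely astride it - the lens 9 cm from the lamp (its focal length), the vial stage 9 cm in front of the sphere, and the slit half-way between lens and stage, all measured centre to centre. Last of all, when the three carriers stand in place, stand the larger vial (clear glass) upright inside the rim on the stage. Knock nothing over, and leave the smaller brown vial and the round tin where they are.

Things in the scene. Friction and masses are not known exactly. Their poses are not given: they have to be found in the camera images.
- rail: aluminium optical rail fixed to the bench, 410 mm long. Origin on the bench under its middle; y along it, x across, z up. Flange 64 mm wide, 6 mm high; on it a head 30 mm wide, top 30 mm above the bench, top edges bevelled 5 mm. A seated carrier straddles the head with 2 mm of play each side, its underside 10 mm above the bench.
- lamp: LED lamp clamped on the rail near one end (which end varies): upright black and white cylinder 40 mm across with a finned top, about 140 mm high in all. Fixed. Origin on the rail's centre line under the lamp's axis, 180 mm from the rail's middle, 360 mm from the sphere.
- sphere: integrating sphere clamped on the rail near the other end: white ball 50 mm across with round ports facing along the rail, on a post, about 140 mm high in all. Fixed. Origin on the rail's centre line under the ball's centre.
- lens_frame (a point): lens carrier, loose, 0.25 kg: saddle 56 mm (x) by 44 mm, 32 mm high, two legs 34 mm apart, mouth flared to 44 mm; on a post a black square frame 50 mm wide (x), 50 high, 12 thick with a round lens tube 28 mm long. Point: centre of the frame, 95 mm above the underside; grasp its flat sides across x. Seated, the point is 105 mm above the bench. Axes: y along the beam (the rail), x across, z up; half turns do not matter. Starts upright, y within 0.5 rad of world y.
- slit_frame (a point): slit carrier, loose, 0.25 kg: same saddle; on a post a thin black square frame 50 mm wide (x), 50 high, 10 thick, with two steel jaws, a narrow upright gap and a 11 mm knob on top. Point: centre of the frame, 95 mm above the underside; grasp its flat sides across x. Seated, the point is 105 mm above the bench. Axes: y along the beam (the rail), x across, z up; half turns do not matter. Starts upright, y within 0.5 rad of world y.
- stage_block (a point): vial stage, loose, 0.25 kg: same saddle; on a post a block 50 x 50 x 16 mm with a round rim on it, 4 mm high, 41 mm wide inside. Point: centre of the block, 62 mm above the underside, 8 mm below its top surface; grasp its flat sides across x. Seated, the point is 72 mm above the bench. Axes: y along the beam (the rail), x across, z up; half turns do not matter. Starts upright, y within 0.5 rad of world y.
- vial_mid (a point): the larger vial: clear glass with a blue screw cap, 26 mm across, 50 mm high, 18 g, standing loose on the bench. Point: its centre, 25 mm above its underside; z up. On the stage this point stands 33 mm above the stage's listed point.
- amber_mid (a point): bystander, to be left alone: the smaller vial, brown glass with a black cap, 23 mm across, 45 mm high, standing loose near the larger one (the two may be swapped). Point: its centre.
- tin_mid (a point): bystander, to be left alone: low round grey tin, 61 mm across, 32 mm high, loose. Point: its centre.
Not all that is in view belongs to the job. What is shaped like the part that bears vial_mid but green is not meant.

How it is judged (in metres and radians):
On the way, in this order (a step that is already met when the one before it is completed fails the run):
1. lens, slit and vial stage are seated on the rail in their places (z of lens_frame in the frame of rail between 0.101 and 0.109 m and x of lens_frame in the frame of rail between -0.005 and 0.005 m and angle between the y axis of each of lens_frame, slit_frame, stage_block and the y axis of rail, either way round below 0.09 rad and angle between each of lens_frame, slit_frame, stage_block's own z axis and vertical below 0.09 rad and z of slit_frame in the frame of rail between 0.101 and 0.109 m and x of slit_frame in the frame of rail between -0.005 and 0.005 m and z of stage_block in the frame of rail between 0.068 and 0.076 m and x of stage_block in the frame of rail between -0.005 and 0.005 m and horizontal distance between lens_frame and lamp between 0.078 and 0.102 m and horizontal distance between stage_block and sphere between 0.078 and 0.102 m and horizontal distance between slit_frame and lens_frame between 0.072 and 0.108 m and horizontal distance between slit_frame and stage_block between 0.072 and 0.108 m), for 0.2 s.
2. the larger vial stands on the stage (horizontal distance between vial_mid and stage_block below 0.011 m and z of vial_mid in the frame of stage_block between 0.029 and 0.037 m and angle between vial_mid's own z axis and vertical below 0.09 rad), for 0.2 s.
At the end, for the whole second after the job is handed in: Carriers down on the rail (height 4 mm, centre line 5 mm, square and upright 5 degrees); lens-lamp and stage-sphere 78 to 102 mm, slit 72 to 108 mm from lens and stage; larger vial upright (5 degrees) on the stage within 11 mm of its centre; brown vial and tin moved under 30 mm (all of step 1 and all of step 2 and distance of each of amber_mid, tin_mid from where it was at the start of the episode below 0.03 m); the robot touches nothing.
It fails at once if the brown vial or the tin is pushed away by more than 30 mm (distance of any of amber_mid, tin_mid from where it was at the start of the episode above 0.03 m).
It fails at once if a vial or a carrier is knocked over (angle between any of lens_frame, slit_frame, stage_block, vial_mid, amber_mid's own z axis and vertical above 0.7 rad).
It also fails if it takes over 96 s, if anything falls off the work surface, if the arm or the gripper's body presses on something with over 40 N, if the wrist force passes 120 N, or if a joint passes its speed limit or range.

## Working session

There is one attempt and no reset: what is moved stays moved. The work goes in short steps, Python scripts to look and compute and a tool call to move; the robot and the scene stay as the last step left them, time stands still between calls to the robot, and variables do not carry over. Pictures are saved under pics/ and viewed, at most 15 in all, crops included, and the job is handed in when it is done.

Besides the shell and the picture viewer there is one more tool, called after ">>>" as name(argument=value, ...) on one line, values as JSON. arm_command: Moves the arm, as the interface text tells. Its arguments: {"type":"object","properties":{"claw":{"type":"array","items":{"type":"number"}},"offset":{"type":"array","items":{"type":"array","items":{"type":"number"}}},"roll":{"type":"array","items":{"type":"number"}},"newtons":{"type":"number"}},"required":["claw","offset","roll"]}

```bash
mkdir -p pics; cat > h.py <<'E'
from workcell import env, snapshot, job, spotter
import numpy as np, cv2
def snap(n,f=None):
    s=snapshot(n)
    if f: cv2.imwrite('pics/'+f,s['frame'][:,:,::-1])
    return s
def proj(s,P):
    f=s['frame'].shape[0]/2/np.tan(np.radians(s['vertical_fov'])/2)
    K=np.array([[f,0,s['cx']],[0,f,s['cy']],[0,0,1.]])
    return cv2.projectPoints(np.array(P,float).reshape(-1,3),np.array(s['rvec'],float),np.array(s['tvec'],float),K,None)[0].reshape(-1,2)
def ray(s,uv,z):
    f=s['frame'].shape[0]/2/np.tan(np.radians(s['vertical_fov'])/2)
    R=cv2.Rodrigues(np.array(s['rvec'],float))[0];t=np.array(s['tvec'],float).ravel()
    c=-R.T@t; d=R.T@np.array([(uv[0]-s['cx'])/f,(uv[1]-s['cy'])/f,1]); return c+d*(z-c[2])/d[2]
E
python3 - <<'E'
from h import *
print(env.hold_point_z, env.sense())
for c in ("top","side"):
    s=snap(c,c+'1.png')
    for n in "rail lamp sphere lens_frame slit_frame stage_block vial_mid amber_mid tin_mid".split():
        for d in spotter.tip_of(n,c): print(c,n,round(d['p'],2),np.round(d['point']),np.round(proj(s,d['point'])[0]))
E
```

```text
18.8 {'clock': 0.0, 'joint_pos': array([ 1.44019207,  0.50183794, -0.42676859,  1.55148949,  0.22080614,
        1.13828462, -0.210288  ]), 'qd': array([-0.00158197,  0.00115684,  0.00176623, -0.00065082, -0.00010263,
       -0.00022149,  0.00012716]), 'effort': array([ 5.40641322e-04, -5.66590619e+01, -5.81598222e+00, -2.79111332e+01,
       -6.87429146e-02,  3.08424141e-02,  2.15981536e-04]), 'tcp_pos': array([ 249.07804342, -599.60560913,  225.66614123]), 'eef_rot': array([-3.07897458e+00, -6.14307001e-01,  5.31487896e-04]), 'wrist_force': array([-0.33987228, -0.09941304,  0.00180129]), 'moment': array([ 0.01746606,  0.0545339 , -0.00266157]), 'gripper_force': 0.0, 'width': 1.0007312017236507}
top rail 0.88 [585. 204.  -3.] [260. 170.]
top lamp 0.61 [594.  25.  11.] [320. 167.]
top sphere 0.68 [570. 389.   9.] [198. 173.]
top lens_frame 0.76 [442. 258.  94.] [238. 216.]
top slit_frame 0.83 [465. -20.  95.] [337. 209.]
top stage_block 0.76 [463. 135.  63.] [282. 210.]
top vial_mid 0.6 [ 451. -104.   23.] [363. 216.]
top vial_mid 0.59 [ 379. -149.   23.] [378. 240.]
top amber_mid 0.51 [ 437. -197.   23.] [395. 221.]
top tin_mid 0.59 [375. 391.  17.] [195. 238.]
side rail 0.74 [467. -20.  94.] [287. 237.]
side rail 0.7 [586. 208.  -0.] [326. 235.]
side lamp 0.7 [596.  30.   7.] [343. 263.]
side sphere 0.88 [576. 385.   8.] [314. 208.]
side lens_frame 0.75 [440. 257.  94.] [268. 195.]
side slit_frame 0.62 [466. -21.  94.] [286. 238.]
side stage_block 0.69 [467. 137.  60.] [281. 225.]
side vial_mid 0.92 [ 330. -130.   26.] [218. 296.]
side vial_mid 0.61 [ 381. -151.   24.] [245. 301.]
side vial_mid 0.56 [ 449. -107.   26.] [280. 288.]
side amber_mid 0.73 [ 439. -198.   22.] [278. 315.]
```

View pics/top1.png

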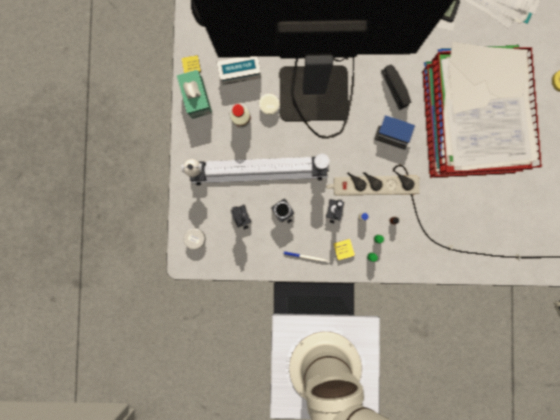

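View pics/side1.png

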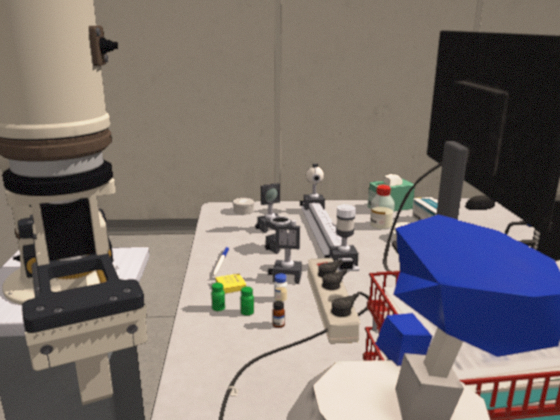

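Candidates in the top view: blue-capped clear vial (364,216), two green look-alikes (378,240) and (372,257), and the brown vial (394,220), which stays. Carriers at (238,216), (282,210), (335,210). Tin at (194,240). By the description the vial is the blue-capped one. I'll confirm it close up with the wrist camera.

>>> arm_command(claw=[100,100,100,100,100,100,100,100,100,100], offset=[[0.012,0.046,0.015],[0.012,0.046,0.015],[0.012,0.046,0.015],[0.012,0.046,0.015],[0.012,0.046,0.015],[0.012,0.046,0.015],[0.012,0.046,0.015],[0.012,0.046,0.015],[0.012,0.046,0.015],[0.012,0.046,0.015]], roll=[4.8,4.8,4.8,4.8,4.8,4.8,4.8,4.8,4.8,4.8])

```text
clock: 2.0
tcp_pos: [369.6, -138.2, 377.5]
eef_rot: [2.56, 1.818, -0.001]
wrist_force: [0.6, 0.0, 0.8]
width: 1.004
gripper_force: 0.0
```

>>> arm_command(claw=[100,100,100,100,100], offset=[[0.012,0.046,0.01],[0.012,0.046,0.01],[0.012,0.046,0.01],[0.012,0.046,0.01],[0,0,0]], roll=[4.8,4.8,4.8,4.8,0])

```text
clock: 2.5
tcp_pos: [418.7, 51.4, 418.5]
eef_rot: [2.209, 2.23, 0.005]
wrist_force: [-0.9, -1.1, 0.5]
width: 0.999
gripper_force: 0.0
```

```bash
python3 - <<'E'
from h import *
e=env.sense();print(e['clock'],e['tcp_pos'],e['eef_rot'],e['joint_pos'])
s=snap('wrist','w1.png')
for n in "rail lamp sphere lens_frame slit_frame stage_block vial_mid amber_mid tin_mid".split():
        for d in spotter.tip_of(n,'wrist'): print(n,round(d['p'],2),np.round(d['point']),np.round(proj(s,d['point'])[0]))
E
```

```text
2.5 [418.68226336  51.37433876 418.52596167] [2.2085725  2.23023082 0.00467307] [ 1.07099908e+00 -1.49930520e-01 -1.10327984e+00  1.78035051e+00
 -1.35153915e-01  1.42637331e+00  1.04617476e-03]
rail 0.68 [584. 210.  -2.] [387.  52.]
lamp 0.84 [595.  30.   7.] [384. 165.]
lamp 0.5 [585. 209.  -2.] [387.  52.]
slit_frame 0.82 [466. -23.  97.] [313. 209.]
stage_block 0.63 [458. 138.  69.] [310.  98.]
vial_mid 0.55 [ 384. -151.   29.] [262. 263.]
vial_mid 0.55 [ 329. -131.   27.] [233. 253.]
vial_mid 0.48 [ 445. -102.   25.] [296. 238.]
amber_mid 0.73 [ 437. -197.   21.] [291. 283.]
```

View pics/w1.png

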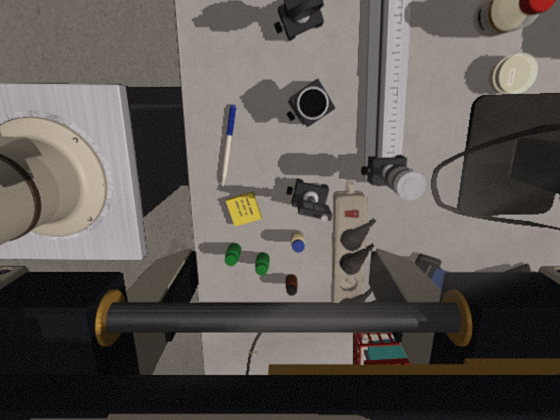

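The view shows the blue-capped vial at (297,242), green look-alikes at (233,253) and (262,263), the brown vial at (291,284), and the carriers at (310,200), (310,102) and (300,15). I'll move over the carriers for their yaws.

>>> arm_command(claw=[100,100,100,100,100], offset=[[0.007,0.04,-0.015],[0.007,0.04,-0.015],[0.006,0.02,-0.01],[0,0,-0.01],[0,0,0]], roll=[0,0,0,0,0])

```text
clock: 3.5
tcp_pos: [436.5, 143.1, 365.2]
eef_rot: [-2.222, -2.216, 0.003]
wrist_force: [0.3, 0.1, 0.4]
width: 1.0
gripper_force: 0.0
```

```bash
python3 - <<'E'
from h import *
e=env.sense();print(e['clock'],e['tcp_pos'],e['eef_rot'])
s=snap('wrist')
for n in "lamp sphere lens_frame slit_frame stage_block vial_mid tin_mid".split():
        for d in spotter.tip_of(n,'wrist')+spotter.tip_of(n,'wrist'): print(n,round(d['p'],2),np.round(d['point']),np.round(proj(s,d['point'])[0]))
f=s['frame'][:,:,::-1]
np.save('w2.npy',s,allow_pickle=True)
c=f[0:300,180:480]; cv2.imwrite('pics/w2.png',cv2.resize(c,(600,600),interpolation=cv2.INTER_CUBIC))
E
```

```text
3.5 [436.4789173  143.09956259 365.20073977] [-2.22188656 -2.215737    0.00298897]
lamp 0.76 [597.  31.   9.] [381. 224.]
lamp 0.76 [597.  31.   9.] [381. 224.]
lens_frame 0.65 [442. 263.  96.] [289.  69.]
lens_frame 0.58 [583. 209.  -2.] [380. 112.]
lens_frame 0.65 [442. 263.  96.] [289.  69.]
lens_frame 0.58 [583. 209.  -2.] [380. 112.]
slit_frame 0.79 [467. -21.  93.] [305. 278.]
slit_frame 0.79 [467. -21.  93.] [305. 278.]
stage_block 0.63 [465. 135.  65.] [304. 169.]
stage_block 0.63 [465. 135.  65.] [304. 169.]
vial_mid 0.67 [ 444. -105.   23.] [289. 300.]
vial_mid 0.56 [ 381. -150.   25.] [254. 323.]
vial_mid 0.67 [ 444. -105.   23.] [289. 300.]
vial_mid 0.56 [ 381. -150.   25.] [254. 323.]
```

View pics/w2.png

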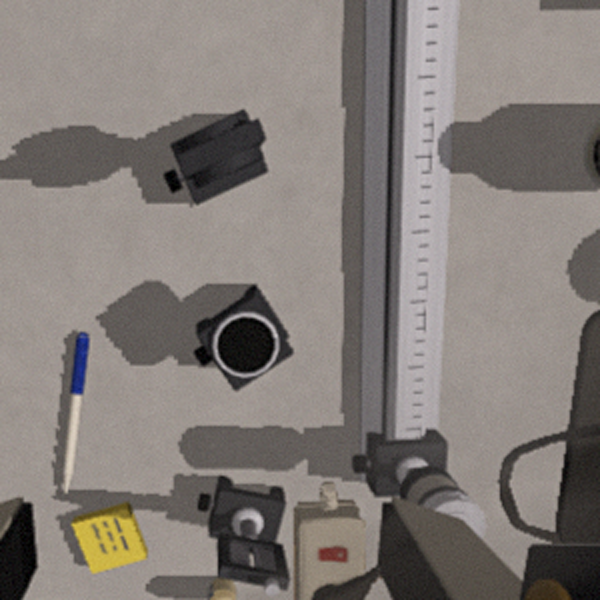

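```bash
python3 - <<'E'
from h import *
s=np.load('w2.npy',allow_pickle=True).item()
R=cv2.Rodrigues(np.array(s['rvec'],float))[0];print(-R.T@np.array(s['tvec']).ravel(),R.round(2))
def W(u,v,z): return ray(s,(180+u/2,v/2),z)[:2]
def ang(a,b,z):
    a=W(*a,z);b=W(*b,z);d=b-a;print(z,a.round(),b.round(),'len',np.hypot(*d).round(),'ang',np.degrees(np.arctan2(d[1],d[0])).round(1))
ang((172,150),(248,111),120)
ang((194,204),(268,172),120)
ang((198,330),(255,285),70);ang((237,388),(292,350),70);ang((292,350),(255,285),70);ang((237,388),(198,330),70)
ang((218,540),(285,550),120);ang((218,578),(286,590),120)
ang((415,430),(434,0),30);ang((396,430),(407,0),30)
f=s['frame'][:,:,::-1]
for (u,v) in []:pass
a=cv2.resize(f[45:110,255:325],(420,390),interpolation=cv2.INTER_CUBIC);b=cv2.resize(f[235:300,270:340],(420,390),interpolation=cv2.INTER_CUBIC)
c=cv2.resize(f[140:200,270:335],(390,360),interpolation=cv2.INTER_CUBIC)
cv2.imwrite('pics/w3.png',cv2.resize(np.hstack([a,b]),(798,370)))
E
```

```text
[437.43339146 226.71575053 523.95148567] [[ 1.   -0.   -0.  ]
 [-0.   -0.95  0.31]
 [-0.01 -0.31 -0.95]]
120 [416. 254.] [459. 274.] len 47.0 ang 25.1
120 [428. 225.] [471. 242.] len 46.0 ang 22.1
70 [429. 142.] [468. 173.] len 49.0 ang 38.3
70 [457. 100.] [495. 128.] len 47.0 ang 35.8
70 [495. 128.] [468. 173.] len 52.0 ang 120.7
70 [457. 100.] [429. 142.] len 50.0 ang 123.3
120 [443.   7.] [489.  -1.] len 47.0 ang -9.6
120 [443. -23.] [491. -33.] len 49.0 ang -11.4
30 [599.  54.] [584. 351.] len 297.0 ang 93.0
30 [584.  54.] [566. 351.] len 297.0 ang 93.5
```

View pics/w3.png

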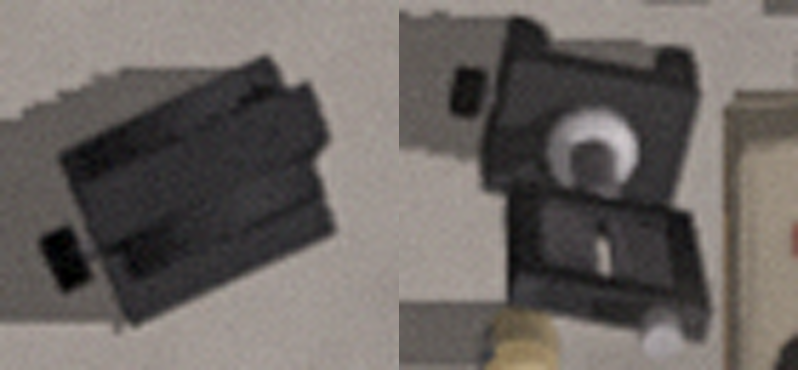

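The lens carrier is the upper one, at crop (222,155), yaw about 24°. The slit, at (250,540), shows its jaws and gap and has yaw about -10°. The stage, at (245,340), is about 30°. First I go for the lens.

>>> arm_command(claw=[100,100,100,100,100,100,100], offset=[[0.002,0.04,-0.025],[0.002,0.04,-0.025],[0.001,0.036,-0.025],[0,0,-0.045],[0,0,-0.04],[0,0,-0.03],[0,0,0]], roll=[6,6,6,6,0,0,0])

```text
clock: 4.95
tcp_pos: [439.9, 258.1, 172.9]
eef_rot: [-1.713, -2.628, 0.01]
wrist_force: [-0.7, -0.0, 0.5]
width: 1.005
gripper_force: 0.0
```

```bash
python3 - <<'E'
from h import *
e=env.sense();print(e['clock'],e['tcp_pos'],e['eef_rot'])
s=snap('wrist','w4.png')
for n in "sphere lens_frame".split():
        for d in spotter.tip_of(n,'wrist'): print(n,round(d['p'],2),np.round(d['point']),np.round(proj(s,d['point'])[0]))
E
```

```text
4.95 [439.90040286 258.05728628 172.93775775] [-1.71290698 -2.628307    0.01003828]
sphere 0.77 [576. 385.  13.] [473. 126.]
lens_frame 0.97 [441. 261.  91.] [288. 212.]
```

View pics/w4.png

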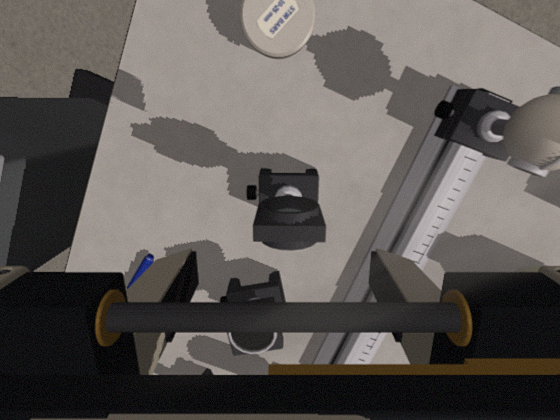

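The lens carrier sits square to the gripper at (288,212), so I descend and grip.

>>> arm_command(claw=[100,100,100,100,45,45,45,45,45,45], offset=[[0.001,0.001,-0.04],[0,0,-0.04],[0,0,-0.017],[0,0,0],[0,0,0],[0,0,0],[0,0,0],[0,0,0],[0,0,0],[0,0,0]], roll=[0,0,0,0,0,0,0,0,0,0], newtons=30)

```text
clock: 6.1
tcp_pos: [443.4, 260.7, 79.9]
eef_rot: [1.717, 2.631, -0.0]
wrist_force: [1.0, 0.4, 1.6]
width: 0.545
gripper_force: 29.9
```

>>> arm_command(claw=[45,45,45,45,45,45,45,45,45,45], offset=[[0,0,0.03],[0,0,0.04],[0.01,0,0.02],[0.025,-0.015,0],[0.03,-0.032,0],[0.03,-0.035,0],[0.03,-0.035,0],[0.022,-0.025,0],[0,0,0],[0,0,0]], roll=[0,0,0,-4.4,-4,-4,-4,-4,0,0])

```text
clock: 7.1
tcp_pos: [590.3, 117.8, 168.9]
eef_rot: [-2.157, -2.283, 0.001]
wrist_force: [-0.4, 1.0, -2.5]
width: 0.544
gripper_force: 29.9
```

```bash
python3 - <<'E'
from h import *
e=env.sense();print(e['clock'],e['tcp_pos'],e['eef_rot'],e['wrist_force'],e['width'])
for c in ('wrist','side','top'):
    s=snap(c,'L1%s.png'%c)
    for n in "lamp sphere lens_frame".split():
        for d in spotter.tip_of(n,c)[:1]: print(c,n,round(d['p'],2),np.round(d['point']),np.round(proj(s,d['point'])[0]))
E
```

```text
7.1 [590.27416387 117.75609705 168.91366146] [-2.15656541e+00 -2.28261650e+00  1.34537558e-03] [-0.35061887  0.98489953 -2.50536054] 0.5438457166671433
wrist lens_frame 0.7 [589. 118. 184.] [281. 278.]
side lamp 0.83 [593.  30.   9.] [341. 263.]
side sphere 0.83 [576. 385.   7.] [314. 209.]
side lens_frame 0.61 [595.  28.   7.] [343. 264.]
top sphere 0.59 [572. 387.   8.] [199. 173.]
```

View pics/L1wrist.png

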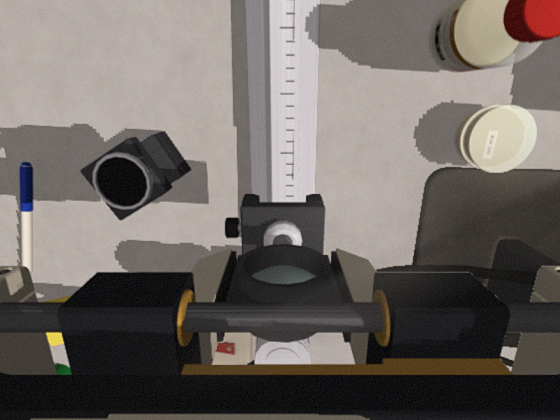

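```bash
cat >> h.py <<'E'
def railcheck(s,rows,w=60):
    L=np.array([595.2,29.]);u=np.array([-.0595,.9982]);n=np.array([u[1],-u[0]])
    g=cv2.cvtColor(s['frame'],cv2.COLOR_RGB2GRAY).astype(float)
    for r in rows:
        best=None
        for a in np.arange(0,360,.5):
            q=proj(s,[*(L+a*u),30])[0]
            if abs(q[1]-r)<1:best=a;break
        if best is None: continue
        P=L+best*u
        q=[proj(s,[*(P+n*o),z])[0][0].round(1) for o,z in((-32,6),(-15,25),(-10,30),(10,30),(15,25),(32,6))]
        row=g[int(r)-2:int(r)+3].mean(0); d=np.abs(np.convolve(row,[1,1,-1,-1],'same'))
        lo,hi=int(q[0])-12,int(q[-1])+12
        pk=[(i,int(d[i])) for i in range(max(lo,2),min(hi,557)) if d[i]>25 and d[i]==d[i-2:i+3].max()]
        print('row',r,'along',best,'pred',q,'edges',pk)
E
python3 - <<'E'
from h import *
s=snap('wrist'); railcheck(s,[20,60,100,140])
E
```

```text
row 20 along 234.5 pred [np.float64(245.7), np.float64(264.0), np.float64(269.9), np.float64(294.9), np.float64(300.9), np.float64(319.3)] edges [(246, 51), (264, 37), (270, 152), (293, 62), (306, 111), (318, 42)]
row 60 along 205.0 pred [np.float64(246.9), np.float64(264.7), np.float64(270.4), np.float64(294.6), np.float64(300.3), np.float64(318.3)] edges [(247, 39), (264, 34), (270, 143), (318, 45)]
row 100 along 173.5 pred [np.float64(248.1), np.float64(265.4), np.float64(270.9), np.float64(294.2), np.float64(299.8), np.float64(317.2)] edges [(249, 45), (265, 37), (271, 151), (317, 54)]
row 140 along 139.5 pred [np.float64(249.3), np.float64(266.1), np.float64(271.4), np.float64(293.9), np.float64(299.3), np.float64(316.1)] edges [(237, 126), (250, 57), (266, 36), (271, 137), (292, 64), (316, 78)]
```

The rail model matches the image edges to about 1 px and the lens is centred over the rail, so I lower it.

>>> arm_command(claw=[45,45,45,45,45,45,45,45], offset=[[-0.0005,0.001,-0.03],[0,0,-0.02],[0,0,-0.01],[0,0,-0.008],[0,0,-0.005],[0,0,-0.004],[0,0,-0.002],[0,0,0]], roll=[0,0,0,0,0,0,0,0])

```text
clock: 8.55
tcp_pos: [590.1, 119.8, 91.0]
eef_rot: [2.155, 2.285, 0.0]
wrist_force: [-0.1, -0.0, -2.8]
width: 0.544
gripper_force: 29.9
```

>>> arm_command(claw=[45,45,45], offset=[[0,0,-0.001],[0,0,-0.001],[0,0,0]], roll=[0,0,0])

```text
clock: 8.85
tcp_pos: [590.4, 120.0, 89.8]
eef_rot: [2.155, 2.285, 0.001]
wrist_force: [-1.7, -1.0, 5.1]
width: 0.545
gripper_force: 30.0
```

>>> arm_command(claw=[100,100,100,100,100,100,100,100,100], offset=[[0,0,0],[0,0,0],[0,0,0],[0,0,0],[0,0,0.03],[0,0,0.045],[0,0,0.045],[0,0,0.01],[0,0,0]], roll=[0,0,0,0,0,0,0,0,0])

```text
clock: 9.75
tcp_pos: [591.2, 120.2, 220.8]
eef_rot: [2.154, 2.283, 0.005]
wrist_force: [-0.1, -0.1, -1.2]
width: 1.0
gripper_force: 0.0
```

>>> arm_command(claw=[100,100,100,100,100,100,100], offset=[[-0.035,-0.034,0],[-0.035,-0.034,0],[-0.035,-0.034,0],[-0.019,-0.03,0],[0,-0.009,-0.02],[0,0,-0.02],[0,0,0]], roll=[-4,-4,-4,-1,0,0,0])

```text
clock: 10.45
tcp_pos: [462.6, -22.6, 175.4]
eef_rot: [-2.398, -2.021, 0.007]
wrist_force: [0.2, 0.2, 0.5]
width: 0.997
gripper_force: 0.0
```

```bash
python3 - <<'E'
from h import *
e=env.sense();print(e['clock'],e['tcp_pos'],e['eef_rot'])
for c in ('wrist','side'):
  s=snap(c,'w5%s.png'%c)
  for n in "lens_frame slit_frame stage_block vial_mid".split():
    for d in spotter.tip_of(n,c): print(c,n,round(d['p'],2),np.round(d['point']),np.round(proj(s,d['point'])[0]))
E
```

```text
10.45 [462.59939134 -22.55272791 175.36037644] [-2.39826425 -2.02135206  0.0069981 ]
wrist slit_frame 0.89 [468. -22.  94.] [291. 214.]
wrist vial_mid 0.88 [ 444. -104.   26.] [280. 269.]
wrist vial_mid 0.73 [ 381. -152.   29.] [230. 318.]
wrist vial_mid 0.42 [ 330. -132.   30.] [180. 309.]
side lens_frame 0.92 [586. 121. 103.] [334. 209.]
side slit_frame 0.87 [467. -18.  95.] [287. 237.]
side stage_block 0.69 [460. 135.  62.] [279. 224.]
side stage_block 0.66 [468. -22.  97.] [287. 237.]
side vial_mid 0.92 [ 329. -130.   26.] [217. 296.]
side vial_mid 0.8 [ 381. -153.   29.] [245. 300.]
side vial_mid 0.55 [ 453. -109.   27.] [283. 288.]
```

View pics/w5wrist.png

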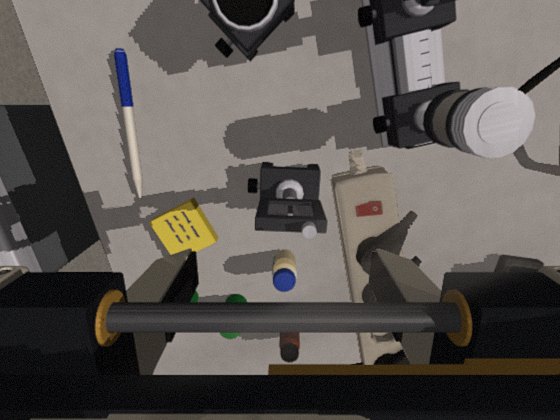

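The slit stands at (291,214) with its jaws and knob visible, and the blue-capped clear vial is behind it at (284,272). The power strip is low and clear of the fingertips, so I grip.

>>> arm_command(claw=[100,100,100,100,45,45,45,45,45], offset=[[0.005,0.001,-0.04],[0,0,-0.03],[0,0,-0.022],[0,0,0],[0,0,0],[0,0,0],[0,0,0],[0,0,0],[0,0,0]], roll=[-2,0,0,0,0,0,0,0,0], newtons=30)

```text
clock: 11.85
tcp_pos: [471.3, -20.5, 87.3]
eef_rot: [2.435, 1.984, 0.001]
wrist_force: [-0.8, 0.1, 0.3]
width: 0.613
gripper_force: 0.5
```

>>> arm_command(claw=[45,45,45], offset=[[0,0,0],[0,0,0],[0,0,0]], roll=[0,0,0])

```text
clock: 12.15
tcp_pos: [470.8, -20.2, 86.9]
eef_rot: [2.435, 1.985, -0.0]
wrist_force: [-2.4, -0.1, 4.2]
width: 0.541
gripper_force: 29.9
```

>>> arm_command(claw=[45,45,45,45,45,45,45,45,45,45], offset=[[0,0,0.03],[0,0,0.04],[0,0.01,0.03],[0.008,0.035,0],[0.008,0.045,0],[0.008,0.045,0],[0.008,0.045,0],[0.012,0.034,0],[0.035,0.012,0],[0.03,0.003,0]], roll=[0,0,0,3,3,3,3,3,0,0])

```text
clock: 13.15
tcp_pos: [580.1, 211.9, 186.2]
eef_rot: [-2.149, -2.29, -0.001]
wrist_force: [0.4, -1.7, -2.5]
width: 0.544
gripper_force: 29.9
```

>>> arm_command(claw=[45,45], offset=[[0.005,0,-0.02],[0,0,0]], roll=[0,0])

```text
clock: 13.35
tcp_pos: [583.7, 207.3, 162.9]
eef_rot: [-2.155, -2.282, 0.008]
wrist_force: [-2.1, -1.1, -2.8]
width: 0.542
gripper_force: 29.9
```

```bash
python3 - <<'E'
from h import *
e=env.sense();print(e['clock'],e['tcp_pos'],e['eef_rot'],e['wrist_force'],e['width'])
s=snap('wrist','w6.png')
for n in "lens_frame slit_frame stage_block".split():
    for d in spotter.tip_of(n,'wrist'): print(n,round(d['p'],2),np.round(d['point']),np.round(proj(s,d['point'])[0]))
E
```

```text
13.35 [583.73153782 207.26572734 162.89801435] [-2.15458309 -2.28247216  0.00784692] [-2.07354844 -1.14855751 -2.80123982] 0.5421781931912094
lens_frame 0.91 [587. 123. 104.] [282. 326.]
slit_frame 0.74 [581. 204. 169.] [277. 276.]
stage_block 0.79 [463. 137.  66.] [142. 277.]
```

View pics/w6.png

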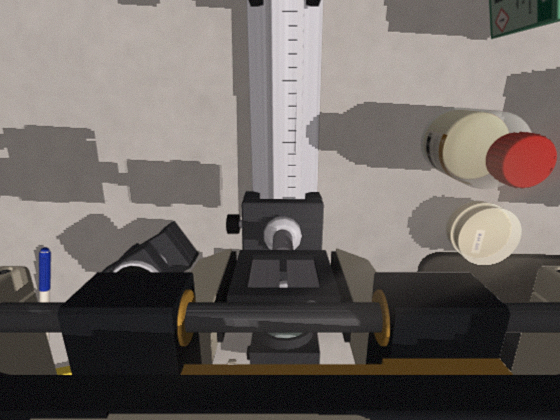

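The slit is square over the rail, saddle at (283,222). I lower it.

>>> arm_command(claw=[45,45,45,45,45,45,45,45], offset=[[0.0008,0.001,-0.03],[0,0,-0.018],[0,0,-0.008],[0,0,-0.004],[0,0,-0.003],[0,0,-0.002],[0,0,0],[0,0,0]], roll=[0,0,0,0,0,0,0,0])

```text
clock: 14.35
tcp_pos: [586.0, 210.0, 102.2]
eef_rot: [2.155, 2.285, 0.001]
wrist_force: [0.4, -0.7, -2.8]
width: 0.543
gripper_force: 29.9
```

>>> arm_command(claw=[45,45,45,45,45], offset=[[-0.0012,-0.001,-0.002],[0,0,-0.002],[0,0,-0.001],[0,0,-0.001],[0,0,0]], roll=[0,0,0,0,0])

```text
clock: 14.85
tcp_pos: [584.5, 208.7, 96.9]
eef_rot: [2.155, 2.285, -0.001]
wrist_force: [-3.4, -2.2, 7.3]
width: 0.545
gripper_force: 30.0
```

>>> arm_command(claw=[100,100,100,100,100,100,100,100,100], offset=[[0,0,0],[0,0,0],[0,0,0],[0,0,0],[0,0,0.03],[0,0,0.045],[0,0,0.025],[-0.03,-0.018,0],[-0.04,-0.025,0]], roll=[0,0,0,0,0,0,0,6,6])

```text
clock: 15.75
tcp_pos: [515.5, 167.4, 197.0]
eef_rot: [1.898, 2.502, 0.006]
wrist_force: [-0.1, -0.8, -0.1]
width: 1.004
gripper_force: 0.0
```

>>> arm_command(claw=[100,100,100,100], offset=[[-0.04,-0.024,0],[-0.01,-0.006,-0.02],[0,0,-0.02],[0,0,0]], roll=[6,6,4,0])

```text
clock: 16.15
tcp_pos: [462.9, 134.2, 153.9]
eef_rot: [-1.537, -2.737, 0.004]
wrist_force: [0.0, -0.3, 0.1]
width: 1.002
gripper_force: 0.0
```

```bash
python3 - <<'E'
from h import *
e=env.sense();print(e['clock'],e['tcp_pos'],e['eef_rot'])
for c in ('wrist','side'):
  s=snap(c,'w7%s.png'%c)
  for n in "lens_frame slit_frame stage_block".split():
    for d in spotter.tip_of(n,c): print(c,n,round(d['p'],2),np.round(d['point']),np.round(proj(s,d['point'])[0]))
E
```

```text
16.15 [462.89578602 134.19576953 153.92777378] [-1.53741589 -2.73687684  0.00428667]
wrist stage_block 0.69 [466. 139.  67.] [290. 210.]
side lens_frame 0.69 [586. 117. 106.] [334. 208.]
side slit_frame 0.81 [583. 206. 105.] [327. 196.]
side slit_frame 0.64 [463. 134.  62.] [280. 224.]
side slit_frame 0.51 [586. 207.   0.] [326. 235.]
```

View pics/w7wrist.png

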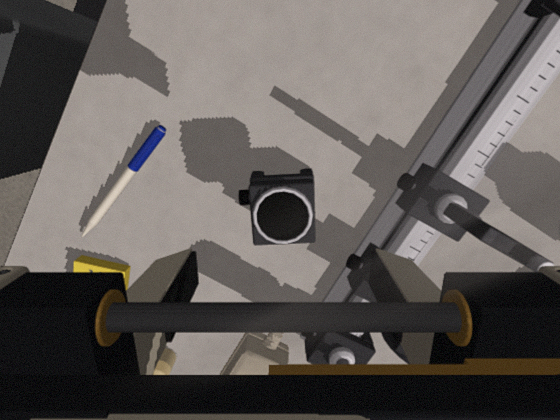

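The stage is square with the gripper at (283,213), and the body clears lens and slit by about 24 mm. I grip it.

>>> arm_command(claw=[100,100,100,100,100,45,45,45,45,45], offset=[[0.001,0.002,-0.04],[0,0,-0.04],[0,0,-0.02],[0,0,-0.01],[0,0,0],[0,0,0],[0,0,0],[0,0,0],[0,0,0],[0,0,0]], roll=[0,0,0,0,0,0,0,0,0,0], newtons=30)

```text
clock: 17.55
tcp_pos: [465.4, 137.4, 46.0]
eef_rot: [1.539, 2.739, -0.001]
wrist_force: [-0.9, -1.0, 0.9]
width: 0.613
gripper_force: 0.8
```

>>> arm_command(claw=[45,45,45], offset=[[0,0,0],[0,0,0],[0,0,0]], roll=[0,0,0])

```text
clock: 17.85
tcp_pos: [465.2, 137.5, 45.8]
eef_rot: [-1.538, -2.739, 0.002]
wrist_force: [-3.1, -1.3, 5.6]
width: 0.545
gripper_force: 29.9
```

>>> arm_command(claw=[45,45,45,45,45,45,45,45,45,45], offset=[[0,0,0.03],[0,0,0.04],[0,0.01,0.03],[0.005,0.035,0],[0.01,0.045,0],[0.015,0.04,0],[0.025,0.025,0],[0.03,0.006,0],[0.027,0,0],[0,0,-0.015]], roll=[0,0,0,-6,-6,-6,-6,-4,0,0])

```text
clock: 18.85
tcp_pos: [583.0, 299.2, 131.6]
eef_rot: [2.158, 2.28, 0.009]
wrist_force: [-0.4, -0.8, -2.4]
width: 0.542
gripper_force: 29.9
```

>>> arm_command(claw=[45,45], offset=[[0,0,-0.015],[0,0,0]], roll=[0,0])

```text
clock: 19.05
tcp_pos: [574.7, 297.4, 112.1]
eef_rot: [-2.152, -2.285, 0.009]
wrist_force: [-0.6, 0.5, -3.3]
width: 0.543
gripper_force: 29.9
```

```bash
python3 - <<'E'
from h import *
e=env.sense();print(e['clock'],e['tcp_pos'],e['eef_rot'],e['wrist_force'],e['width'])
s=snap('wrist','w8.png')
for n in "sphere slit_frame stage_block".split():
    for d in spotter.tip_of(n,'wrist'): print(n,round(d['p'],2),np.round(d['point']),np.round(proj(s,d['point'])[0]))
E
```

```text
19.05 [574.69586593 297.3776469  112.06389752] [-2.15249103 -2.28518057  0.00905738] [-0.6207017   0.48864058 -3.2744372 ] 0.542862738423898
sphere 0.62 [573. 383.  10.] [289.  97.]
stage_block 0.6 [576. 298. 133.] [286. 285.]
```

View pics/w8.png

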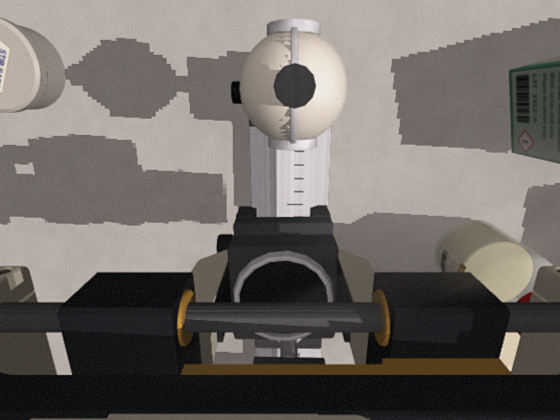

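The stage is over the rail but slightly left of it (saddle centre 283, rail 290). I let it settle and correct.

>>> arm_command(claw=[45,45,45,45], offset=[[0,0,-0.01],[0,0,0],[0,0,0],[0,0,0]], roll=[0,0,0,0])

```text
clock: 19.65
tcp_pos: [577.6, 298.8, 105.9]
eef_rot: [2.155, 2.286, 0.0]
wrist_force: [0.2, 0.2, -0.9]
width: 0.541
gripper_force: 29.9
```

Need x 579.1 (+1.5), seated z about 55.8.

>>> arm_command(claw=[45,45,45,45,45,45,45,45,45], offset=[[0.0015,0,-0.01],[0,0,-0.02],[0,0,-0.008],[0,0,-0.005],[0,0,-0.003],[0,0,-0.002],[0,0,-0.001],[0,0,0],[0,0,0]], roll=[0,0,0,0,0,0,0,0,0])

```text
clock: 20.55
tcp_pos: [579.3, 298.9, 57.2]
eef_rot: [2.155, 2.285, 0.001]
wrist_force: [0.6, -0.5, -2.6]
width: 0.543
gripper_force: 29.9
```

>>> arm_command(claw=[45,45,45,45], offset=[[0,0,-0.001],[0,0,-0.001],[0,0,0],[0,0,0]], roll=[0,0,0,0])

```text
clock: 20.95
tcp_pos: [579.4, 298.9, 55.9]
eef_rot: [2.155, 2.285, 0.001]
wrist_force: [-3.0, -1.5, 4.9]
width: 0.545
gripper_force: 29.9
```

>>> arm_command(claw=[100,100,100,100,100,100,100,100,100,100], offset=[[0,0,0],[0,0,0],[0,0,0],[0,0,0],[0,0,0.03],[0,0,0.045],[0,0,0.045],[0,0,0.045],[-0.005,-0.03,0.035],[-0.005,-0.04,0.025]], roll=[0,0,0,0,0,0,0,0,0,0])

```text
clock: 21.95
tcp_pos: [568.6, 231.6, 282.8]
eef_rot: [-2.15, -2.291, -0.007]
wrist_force: [1.8, -0.7, 0.0]
width: 1.002
gripper_force: 0.0
```

>>> arm_command(claw=[100,100,100,100], offset=[[-0.01,-0.04,0.025],[-0.01,-0.04,0.025],[0,0,0],[0,0,0]], roll=[0,0,0,0])

```text
clock: 22.35
tcp_pos: [549.6, 147.1, 330.3]
eef_rot: [2.158, 2.281, 0.001]
wrist_force: [-0.2, 0.1, -0.6]
width: 1.003
gripper_force: 0.0
```

```bash
python3 - <<'E'
from h import *
e=env.sense();print(e['clock'],e['tcp_pos'],e['eef_rot'])
for c in ('side','top','wrist'):
  s=snap(c,'w9%s.png'%c)
  for n in "lamp sphere lens_frame slit_frame stage_block".split():
    for d in spotter.tip_of(n,c): print(c,n,round(d['p'],2),np.round(d['point']),np.round(proj(s,d['point'])[0]))
E
```

```text
22.35 [549.60941995 147.09244252 330.32983643] [2.15837636e+00 2.28064619e+00 1.15254546e-03]
side lamp 0.85 [598.  29.   8.] [344. 263.]
side lamp 0.55 [573. 385.   7.] [313. 209.]
side sphere 0.85 [572. 384.   7.] [313. 209.]
side sphere 0.62 [373. 389.  17.] [242. 206.]
side lens_frame 0.56 [587. 120. 107.] [334. 207.]
side slit_frame 0.93 [585. 208. 105.] [327. 196.]
side stage_block 0.63 [580. 297.  71.] [320. 197.]
top lamp 0.53 [593.  24.  10.] [320. 167.]
top sphere 0.64 [570. 391.  10.] [198. 173.]
top stage_block 0.6 [580. 295.  76.] [227. 167.]
wrist lamp 0.6 [ 436. -198.   26.] [206. 359.]
wrist lamp 0.58 [597.  27.  11.] [309. 240.]
wrist lens_frame 0.65 [588. 119. 104.] [314. 201.]
wrist slit_frame 0.97 [583. 204. 105.] [316. 129.]
wrist stage_block 0.94 [581. 302.  75.] [320.  38.]
```

View pics/w9wrist.png

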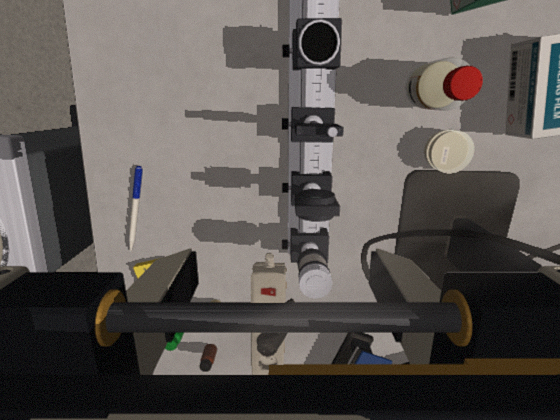

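All three carriers stand square on the rail, and stage, slit and lens agree with the targets within a few mm. Next is the vial, gripped with the fingers closing along y to stay clear of the power strip.

>>> arm_command(claw=[60,60,60,60,60,60,60,60,60,60], offset=[[-0.01,-0.025,-0.01],[-0.01,-0.025,-0.01],[-0.01,-0.025,-0.01],[-0.01,-0.025,-0.01],[-0.01,-0.025,-0.01],[-0.01,-0.025,-0.01],[-0.01,-0.025,-0.01],[-0.01,-0.025,-0.02],[-0.01,-0.025,-0.02],[-0.013,-0.027,-0.02]], roll=[8.5,8.5,8.5,8.5,8.5,8.5,8.5,8.5,8.5,8.5])

```text
clock: 24.25
tcp_pos: [446.0, -104.3, 199.3]
eef_rot: [0.036, 3.14, -0.0]
wrist_force: [-0.2, -0.8, -0.1]
width: 0.6
gripper_force: 0.0
```

>>> arm_command(claw=[60,60,60,60], offset=[[0,0,-0.04],[0,0,-0.02],[0,0,0],[0,0,0]], roll=[2,0,0,0])

```text
clock: 24.65
tcp_pos: [446.4, -102.9, 140.3]
eef_rot: [-0.011, 3.141, 0.001]
wrist_force: [0.2, -0.0, 1.1]
width: 0.602
gripper_force: 0.0
```

```bash
python3 - <<'E'
from h import *
e=env.sense();print(e['clock'],e['tcp_pos'],e['eef_rot'],e['joint_pos'].round(2))
for c in ('wrist','side'):
  s=snap(c,'wA%s.png'%c)
  for n in "vial_mid amber_mid".split():
    for d in spotter.tip_of(n,c): print(c,n,round(d['p'],2),np.round(d['point']),np.round(proj(s,d['point'])[0]))
E
```

```text
24.65 [ 446.44747298 -102.89676947  140.32166154] [-1.05200265e-02  3.14125751e+00  7.35987520e-04] [ 1.23  0.67 -1.37  2.08  0.78  1.06  1.04]
wrist vial_mid 0.93 [ 331. -133.   31.] [244.  57.]
wrist vial_mid 0.9 [ 382. -151.   25.] [226. 127.]
wrist amber_mid 0.71 [ 436. -197.   24.] [174. 190.]
side vial_mid 0.86 [ 451. -108.   24.] [281. 289.]
side vial_mid 0.77 [ 381. -152.   25.] [245. 301.]
side vial_mid 0.63 [ 329. -131.   26.] [217. 296.]
side vial_mid 0.62 [584. 206. 105.] [327. 196.]
side amber_mid 0.91 [ 440. -200.   23.] [279. 315.]
```

View pics/wAwrist.png

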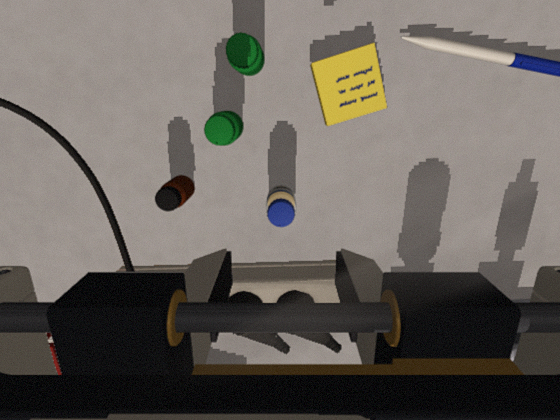

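Here the blue-capped vial is at (282,212), brown at (172,195), greens at (223,128) and (244,52). I compute the vial's position from the cap centre.

```bash
python3 - <<'E'
from h import *
s=snap('wrist')
f=s['frame'].astype(int);m=((f[:,:,2]-f[:,:,0]>50)&(f[:,:,2]-f[:,:,1]>35)).astype(np.uint8)
m[:150]=0;m[:,:240]=0;m[260:]=0;m[:,330:]=0
v,u=np.nonzero(m);print(u.min(),u.max(),v.min(),v.max(),m.sum())
print(ray(s,(u.mean(),v.mean()),45),ray(s,((u.min()+u.max())/2,v.max()-12),50), proj(s,[[447,-105,50],[447,-105,0],[447,-118,50]]))
E
```

```text
269 294 201 225 514
[ 449.2474391  -105.73025107   45.        ] [ 447.60435195 -105.53707339   50.        ] [[282.17882653 212.28487355]
 [282.44090306 195.12015305]
 [265.82518484 212.18453592]]
```

>>> arm_command(claw=[60,60,60,60,60,20,20,20,20,20], offset=[[0.002,-0.0025,-0.04],[0,0,-0.04],[0,0,-0.03],[0,0,-0.016],[0,0,0],[0,0,0],[0,0,0],[0,0,0],[0,0,0],[0,0,0]], roll=[0,0,0,0,0,0,0,0,0,0], newtons=10)

```text
clock: 26.0
tcp_pos: [448.6, -106.1, 14.3]
eef_rot: [-0.01, 3.14, -0.001]
wrist_force: [-0.2, -0.5, 2.3]
width: 0.278
gripper_force: 10.0
```

>>> arm_command(claw=[20,20,20], offset=[[0,0,0],[0,0,0],[0,0,0]], roll=[0,0,0])

```text
clock: 26.3
tcp_pos: [448.6, -106.0, 14.3]
eef_rot: [-0.01, 3.141, -0.001]
wrist_force: [-0.5, -0.6, 5.7]
width: 0.275
gripper_force: 10.0
```

>>> arm_command(claw=[20,20,20,20,20,20,20,20,20,20], offset=[[0,0,0.03],[0,0,0.04],[0,0,0.03],[0,0.025,0.02],[0.005,0.04,0],[0.005,0.04,0],[0.005,0.04,0],[0.005,0.04,0],[0.005,0.04,0],[0.005,0.04,0]], roll=[0,0,0,-8,-8,-8,-8,-8,-8,-8])

```text
clock: 27.3
tcp_pos: [477.8, 160.7, 133.7]
eef_rot: [1.474, 2.774, -0.001]
wrist_force: [0.9, -0.3, -0.3]
width: 0.279
gripper_force: 10.0
```

>>> arm_command(claw=[20,20,20,20,20,20,20,20], offset=[[0.005,0.04,0],[0.01,0.04,0],[0.02,0.035,0],[0.03,0.02,0],[0.025,0.005,0],[0.011,0,0],[0,0,0],[0,0,0]], roll=[-8,-8,-8,-7,0,0,0,0])

```text
clock: 28.1
tcp_pos: [577.8, 298.4, 133.1]
eef_rot: [-2.155, -2.285, 0.003]
wrist_force: [-0.3, -0.0, 0.1]
width: 0.275
gripper_force: 10.0
```

```bash
python3 - <<'E'
from h import *
e=env.sense();print(e['clock'],e['tcp_pos'],e['eef_rot'],e['width'])
s=snap('wrist','wB.png')
for n in "sphere stage_block vial_mid".split():
    for d in spotter.tip_of(n,'wrist'): print(n,round(d['p'],2),np.round(d['point']),np.round(proj(s,d['point'])[0]))
E
```

```text
28.1 [577.82734666 298.35697638 133.1311467 ] [-2.15498411 -2.28482614  0.00283784] 0.2752718436298709
sphere 0.77 [575. 381.  14.] [286. 101.]
stage_block 0.89 [580. 300.  74.] [286. 223.]
stage_block 0.38 [573. 384.  12.] [284.  97.]
vial_mid 0.6 [574. 299. 144.] [277. 274.]
```

View pics/wB.png

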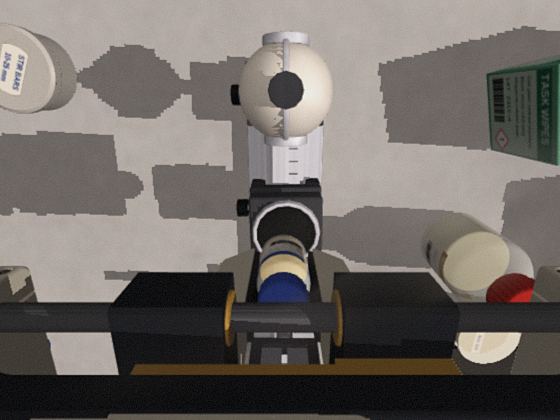

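The vial (285,270) hangs upright behind the stage rim (287,232), consistent with it being directly above. I lower it slowly.

>>> arm_command(claw=[20,20,20,20,20,20,20,20], offset=[[0.0013,0.0005,-0.01],[0,0,-0.012],[0,0,-0.008],[0,0,-0.004],[0,0,-0.002],[0,0,-0.001],[0,0,0],[0,0,0]], roll=[0,0,0,0,0,0,0,0])

```text
clock: 29.1
tcp_pos: [580.5, 300.0, 97.1]
eef_rot: [2.155, 2.286, 0.001]
wrist_force: [0.2, 0.6, -0.5]
width: 0.274
gripper_force: 10.0
```

>>> arm_command(claw=[20,20,20,20,20,20], offset=[[-0.001,-0.001,-0.001],[0,0,-0.001],[0,0,-0.0005],[0,0,0],[0,0,0],[0,0,0]], roll=[0,0,0,0,0,0])

```text
clock: 29.7
tcp_pos: [579.5, 298.8, 94.5]
eef_rot: [2.155, 2.285, 0.0]
wrist_force: [0.5, -1.0, 2.7]
width: 0.274
gripper_force: 10.0
```

>>> arm_command(claw=[40,70,70,70,70,70,70,70,70,70], offset=[[0,0,0],[0,0,0],[0,0,0],[0,0,0],[0,0,0.02],[0,0,0.04],[0,0,0.045],[-0.01,-0.03,0.03],[-0.01,-0.03,0.03],[-0.01,-0.03,0.02]], roll=[0,0,0,0,0,0,0,0,0,0])

```text
clock: 30.7
tcp_pos: [549.4, 208.7, 281.4]
eef_rot: [2.153, 2.286, 0.003]
wrist_force: [0.9, -0.7, 0.7]
width: 0.702
gripper_force: 0.0
```

>>> arm_command(claw=[70,70,70,70], offset=[[-0.02,-0.03,0.02],[0,0,0],[0,0,0],[0,0,0]], roll=[0,0,0,0])

```text
clock: 31.1
tcp_pos: [529.2, 179.5, 298.9]
eef_rot: [-2.154, -2.286, -0.0]
wrist_force: [-0.7, -0.3, 0.2]
width: 0.699
gripper_force: 0.0
```

```bash
python3 - <<'E'
from h import *
e=env.sense();print(e['clock'],e['tcp_pos'],e['eef_rot'])
I=[]
for c in ('wrist','side'):
  s=snap(c); I.append(s['frame'][:,:,::-1])
  for n in "lens_frame slit_frame stage_block vial_mid amber_mid tin_mid".split():
    for d in spotter.tip_of(n,c): print(c,n,round(d['p'],2),np.round(d['point']),np.round(proj(s,d['point'])[0]))
a=I[0][0:280,150:430];b=cv2.resize(I[1][150:290,260:400],(560,560),interpolation=cv2.INTER_CUBIC)
cv2.imwrite('pics/fin.png',cv2.resize(np.hstack([cv2.resize(a,(560,560)),b]),(800,400)))
E
```

```text
31.1 [529.2178002  179.51823683 298.87760565] [-2.15386320e+00 -2.28627794e+00 -3.54257475e-04]
wrist lens_frame 0.85 [590. 119. 102.] [333. 234.]
wrist slit_frame 0.78 [585. 204. 103.] [336. 161.]
wrist slit_frame 0.31 [581. 209.  -0.] [323. 145.]
wrist stage_block 0.63 [582. 298.  76.] [339.  70.]
wrist vial_mid 0.57 [577. 301. 104.] [339.  63.]
side slit_frame 0.58 [583. 204. 103.] [327. 197.]
side slit_frame 0.21 [588. 210.   0.] [327. 235.]
side stage_block 0.76 [581. 298.  73.] [321. 197.]
side stage_block 0.44 [370. 392.  14.] [241. 207.]
side vial_mid 0.91 [ 382. -155.   27.] [246. 301.]
side vial_mid 0.67 [ 327. -128.   26.] [216. 295.]
side vial_mid 0.54 [581. 299. 106.] [321. 185.]
side amber_mid 0.82 [ 440. -201.   22.] [279. 316.]
side tin_mid 0.8 [371. 391.  16.] [242. 206.]
```

View pics/fin.png

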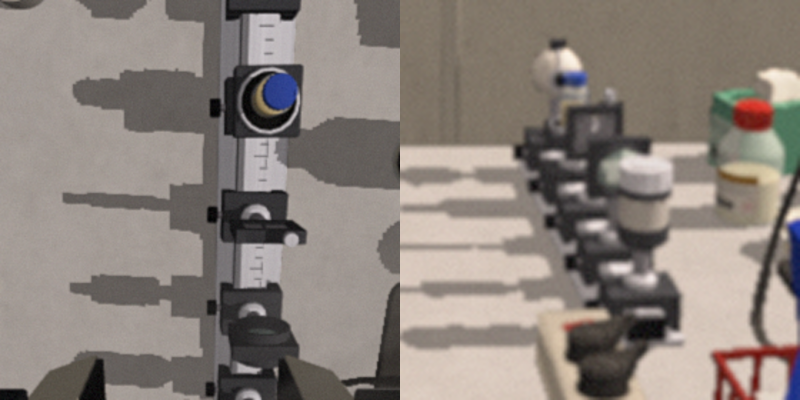

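The vial stands upright inside the rim (left picture, 270,98). All carriers are seated and in line, and the bystanders have not moved.

```bash
python3 -c "
from workcell import job
print(job.hand_in())"
```

```text
the job is handed in; nothing more can be done
None
```

The job is handed in at about 31 s: lens, slit and stage are seated square on the rail at about 90 mm spacings, the clear vial stands upright on the stage, and the brown vial and tin are where they started; the hand-in did not report a verdict.

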